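# Seat and lock the coffee trolley's battery

### The job

The coffee trolley is about to be rolled outside: slide the battery pack that lies askew on the power dock's deck straight into the bay until its plug is fully home in the socket. Then drive the thumb wedge along its channel until it jams the keeper bar tight in the pocket in the pack's side, so that the pack cannot shake loose, and leave everything else on the table where it stands.

Things in the scene. Friction and masses are not known exactly. Their poses are not given: they have to be found in the camera images.
- dock: Power dock, fixed: grey base plate 325 x 155 x 6 mm, grey housing at one end. Origin on the table under the middle of the bay's mouth, +x into the bay, z up. Plate spans x -200 to 125, y -100 to 55 mm; its bare part (x < 0) is the loading deck, top 6 mm above the table. Hood over the bay 62 mm high, housing behind it 70 mm.
- bay_mouth (a point): Middle of the lower edge of the bay's mouth, on the deck (dock origin + 6 mm up). The bay is a tunnel 67 mm wide, 48.5 mm high, running 66 mm in +x to a bulkhead. Two cheeks 26 mm high flare from the mouth out to y = +-42 mm at x = -40 mm.
- socket (a point): Middle of the mouth of the socket hole in the bulkhead: dock frame x = 66 mm, y = 0, 29 mm above the table. Hole 34 mm wide, 22 mm high, 18 mm deep, along x.
- battery_pack: Battery pack: black and grey block 100 (x) x 64 (y) x 46 (z) mm, 0.3 to 0.6 kg, loose, lying askew on the deck. Origin under its middle, +x its plug end. Each long side has a pocket 8 mm deep, 18 mm high, x 3 to 25 mm, floor at y = +-24 mm. Fully home its front face meets the bulkhead: origin at x = 16, y = 0 +-1.5, z = 6 mm in the dock's frame, 34 mm still outside the mouth.
- pack_plug (a point): Middle of the tip of the pack's plug, 66 mm ahead of the pack's origin, 23 mm above its underside. The plug is a block 30 mm wide, 18 mm high, 16 mm long, the last 4 mm slimmer.
- thumb_wedge: Dark steel wedge 120 mm long, 0.2 kg, captive in a channel along the dock's x on its -y side (middle y = -79 mm; outer wall 47 mm high at x > -5, 18 mm before that). Origin under its tail (-x) end, axes as the dock's. On the tail stands a black ribbed thumb tab: x 0 to 21, y -5 to 15 mm, top 62 mm above its underside (68 above the table), to be pushed in +x from behind at half height.
- wedge_ramp (a point): Middle of the wedge's ramp face; x along the ramp, y square out of it towards the bar. Ramp narrows towards +x at 0.22 rad. The wedge starts with its tail at dock x = -75 to -60 mm, slides freely, meets the bar near -55 and jams between about -14 and +5 mm at 7 to 15 N of push; it then stays put by friction.
- keeper_bar (a joint): Slide of the steel keeper bar (nose 16 mm wide, 14 high; centre at dock x = 30 mm, 29 mm above the table), m: 0 = drawn back clear of the bay; grows as the wedge drives it in the dock's +y through a window in the bay's wall. Friction 1.5 N, no spring. It meets the floor of the seated pack's pocket at 0.009 to 0.012.
- bar_nose (a point): Middle of the keeper bar's nose face, which goes into the pack's pocket.
- bar_heel (a point): Middle of the keeper bar's slanted heel face, which the wedge's ramp pushes.
- jug: small steel milk jug, 87 mm high, on the right; leave it alone
- tamper: coffee tamper with wooden grip, 94 mm high, at the front right; leave it alone
- tin: flat mint tin, 57 x 69 x 18 mm, lying beside the deck (dock's +y side); leave it alone
- lids: stack of black cup lids, 69 mm across, 39 mm high, beside the bay (dock's +y side); leave it alone
- cup: white espresso cup, 90 x 78 x 55 mm, at the right; leave it alone
- timer: white digital kitchen timer, 69 x 72 x 21 mm, at the front left; leave it alone
- tape: roll of brown tape, 92 mm across, 48 mm high, at the front left; leave it alone
- caddy: white porcelain caddy with sugar sachets, 74 x 77 x 60 mm, at the back right; leave it alone
Things that resemble listed ones, but are neither listed nor needed, are in the scene too. There is more than one size of the battery_pack; the job needs the middle-sized.

How it is judged:
On the way, in this order (a step that is already met when the one before it is completed fails the run):
1. the battery pack is fully home in the bay while the keeper bar is still drawn back (x of battery_pack in the frame of dock above 0.0135 m and angle between the x axis of battery_pack and the x axis of dock, either way round below 0.05 rad and value of joint keeper_bar below 0.003 m), for 0.2 s.
2. the wedge has driven the keeper bar into the pack's pocket (value of joint keeper_bar above 0.0075 m and x of battery_pack in the frame of dock above 0.013 m), for 0.2 s.
At the end, for the whole second after the job is handed in: The pack sits in the bay with its plug in the socket, within 3 mm of fully home, square within 0.05 rad; the keeper bar's nose bears on the floor of the pack's pocket (gap under 1.2 mm) and the wedge's ramp bears on the bar's heel (gap under 1.2 mm), so there is no slack in the lock; all at rest (x of battery_pack in the frame of dock above 0.013 m and y of battery_pack in the frame of dock between -0.003 and 0.003 m and angle between the x axis of battery_pack and the x axis of dock, either way round below 0.05 rad and y of bar_nose in the frame of battery_pack above -0.0252 m and y of bar_heel in the frame of wedge_ramp below 0.0012 m and linear speed of each of battery_pack, thumb_wedge below 0.01 m/s); the robot touches nothing.
It fails at once if one of the things standing about (mint tin, cup lids, espresso cup, steel jug, tamper, timer, tape, sugar caddy) is shifted by more than 30 mm or tipped (distance of any of tin, lids, cup, jug, tamper, timer, tape, caddy from where it was at the start of the episode above 0.03 m or angle between any of tin, lids, cup, jug, tamper, timer, tape, caddy's own z axis and vertical above 0.5 rad).
It also fails if it takes over 61 s, if anything falls off the work surface, if the arm or the gripper's body presses on something with over 40 N, if the wrist force passes 120 N, or if a joint passes its speed limit or range.

### The arm

A 6-joint arm with a two-finger parallel gripper is mounted at the origin on a cart in front of the work surface, level with it; the furniture and walls round the work are solid. World frame = base frame: x ahead of the robot, y to its left, z up, the work surface at z = 0. Lengths are in m, angles in rad, forces in N, time in s.
With the tool pointing down it reaches from about 0.25 to 0.8 m from the base axis. Payload 8.5 kg.
Tool frame: the origin (TCP) lies between the finger pads; the fingertips stand 19 mm ahead of it and the grasp point (between the pads) is the TCP (r.finger_overhang is the distance from the TCP to the fingertips, in m); z points along the fingers, y is the direction in which the jaws open and shut (so a half turn about z gives the same grasp; the last joint's range is limited). The gripper opens to 85 mm and grips with 20 to 120 N. Pads are 22 mm wide; open, the fingers measure 114 mm over their backs; the gripper's body (76 mm by 85 mm) begins 54 mm behind the grasp point. The pads swing forward as they close: fully open they stand 13 mm farther back than shut.
Start: joints at [1.227, 0.238, -0.013, 1.319, 0, 1.571], TCP at [0.177, 0.494, 0.25] pointing down, gripper open.
Joint ranges: [-2.66, 2.66], [-1.03, 1.9], [-1.14, 1.46], [-1.82, 2.27], [-1.45, 1.34], [-3.14, 3.14]. Speed limits (rad/s): [2.22, 2.22, 2.79, 3.14, 3.14, 3.14].

### API

Orientations are given as a 3x3 rotation matrix whose columns are the frame's x, y, z axes.
In Python, from station import status, optics, job, r gives the robot as it stands. The module is installed in compiled form; this text tells all that it offers.
- The arm moves only by the shell command python3 -m handwheel 'ROWS' [FORCE]. ROWS is JSON, a list of rows, each an object of numbers: "x", "y", "z": the shift along the world's x, y, z each as a share of 0.1 m, from -1 to 1; "ax", "ay", "az": the turn, a rotation vector about the world's x, y, z each as a share of 30 degrees, from -1 to 1; "fingers": the opening, from 0 (shut) to 1 (fully open). In form: [{"x": .., "y": .., "z": .., "ax": .., "ay": .., "az": .., "fingers": ..}, ...]. A call has 1 to 5 rows; each row is the pose to reach, as a shift and turn from the pose commanded when the call began; what a row does not reach only later rows make up. A row lasts 1/12 s, in which the tool goes at most 41.7 mm and 7.16 degrees, less where a joint would pass 70% of its speed; a pose out of reach is approached as far as the arm can. A call with a number of a shift or a turn outside -1 to 1 is refused whole. A call with a gripper value outside its range is refused whole. The fingers move at their own pace and stop on an object; FORCE is the grip in N (left out, the last holds). Time passes only in rows, so rows that repeat a pose let the fingers close. It gives the time, the measured TCP pose, the force and the opening at its end, in the units of the state.
- status.read_state(): the state, without advancing time (a new reading comes with each control period).
- optics.read_camera(name): name is "scene" or "top" or "wrist"; returns a dict with "image" (400x640x3 uint8, red, green, blue), "fx", "fy", "cx", "cy" (pixels), "xyz" and "attitude" of the camera in the world; the wrist camera has in their place "mount" (4x4, takes a point from camera to tool coordinates, whose origin is the TCP and whose axes are the flange's). Camera axes: x right, y up, looking along -z (the intrinsics and any distortion apply to the point x, -y, -z); pixel columns grow to the right and rows downward; lengths in m; the calibration is good to about 2 mm. A picture is of the moment at which its call begins: read the wrist's pose just before it. There is no depth.
- job.close_job(): hands the job in, once; it reports no verdict.
The state is a dict: "time_s": time; "q": joint angles; "qd": joint speeds; "tau": joint torques, N m; "eef_pos": TCP position; "tcp_rot": TCP orientation; "ft_force": force on the tool from outside, world axes, zero at the start; "moment": the same for the moment, N m; "gripper_width": finger opening in m.
Only numpy, scipy, OpenCV 4.12 (cv2) and the standard library are available. Lean on these libraries where they do the work, as an engineer would, in place of code of your own. Each camera call takes 0.05 s, during which the arm holds its last target. There are 200 camera calls.

## Working session

There is one attempt and no reset: what is moved stays moved. The work goes in short steps, Python scripts to look and compute and a shell command to move; the robot and the scene stay as the last step left them, time stands still between calls to the robot, and variables do not carry over. Pictures are saved under pics/ and viewed, about 8 in all and at most 12, crops included, and the job is handed in when it is done.

```bash
mkdir -p pics; cat > h.py <<'E'
import numpy as np, cv2
from station import status, optics, job, r
def cam(name,fn=None):
    s=status.read_state(); c=optics.read_camera(name)
    if name=="wrist":
        T=np.eye(4);T[:3,:3]=s["tcp_rot"];T[:3,3]=s["eef_pos"];M=T@np.array(c["mount"])
        c["xyz"]=M[:3,3];c["attitude"]=M[:3,:3]
    c["xyz"]=np.array(c["xyz"]);c["attitude"]=np.array(c["attitude"]).reshape(3,3)
    if fn: cv2.imwrite(fn,c["image"][:,:,::-1])
    return c
def ray(c,u,v,z):
    d=c["attitude"]@np.array([(u-c["cx"])/c["fx"],-(v-c["cy"])/c["fy"],-1]); 
    return c["xyz"]+d*(z-c["xyz"][2])/d[2]
def proj(c,p):
    q=c["attitude"].T@(np.array(p)-c["xyz"]); return c["cx"]+c["fx"]*q[0]/-q[2], c["cy"]-c["fy"]*q[1]/-q[2]
E
python3 - <<'E'
from h import *
for n in("top","scene"):
    c=cam(n,f"pics/{n}0.png"); print(n,[k for k in c],c["fx"],c["cx"],c["cy"],c["xyz"],c["attitude"])
print(status.read_state()["time_s"])
E
```

```text
top ['image', 'fx', 'fy', 'cx', 'cy', 'xyz', 'attitude'] 501.0835072290892 327.59890454032666 196.71781784165444 [0.17365598 0.05909806 1.73748384] [[-2.81258687e-03  9.83072165e-01 -1.83197181e-01]
 [-9.99917616e-01 -4.70389618e-04  1.28273165e-02]
 [ 1.25240037e-02  1.83218166e-01  9.82992499e-01]]
scene ['image', 'fx', 'fy', 'cx', 'cy', 'xyz', 'attitude'] 379.35452955139357 314.20012062466355 198.2051782177849 [-0.04576827 -0.76883599  0.92339911] [[ 0.83230246  0.3594001  -0.4220239 ]
 [-0.5542852   0.54833984 -0.62617198]
 [ 0.00636625  0.75508608  0.65559475]]
0.1
```

View pics/top0.png

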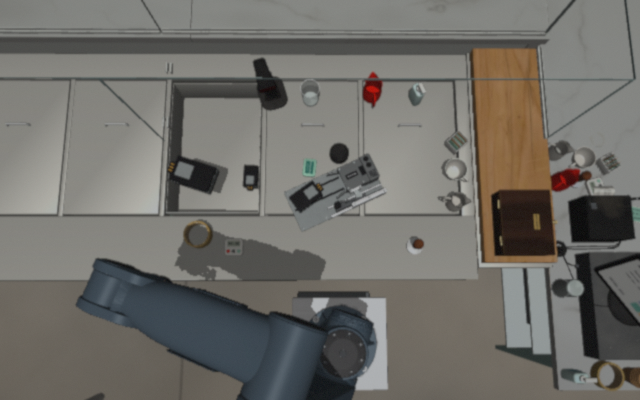

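View pics/scene0.png

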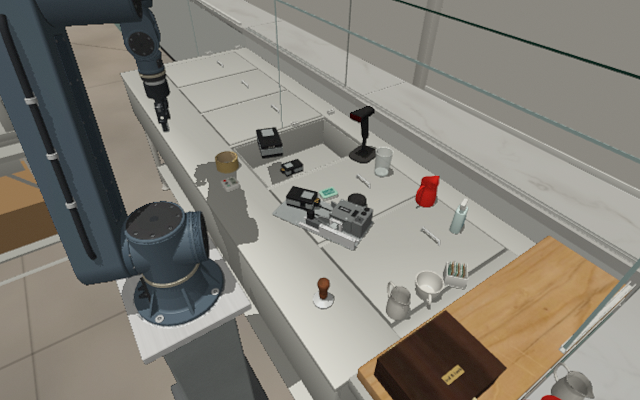

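```bash
python3 - <<'E'
import cv2,numpy as np
a=cv2.imread("pics/top0.png")[145:235,275:393];a=cv2.resize(a,None,fx=6,fy=6,interpolation=cv2.INTER_CUBIC)[:,:708]
cv2.imwrite("pics/topcrop.png",a)
E
```

```text
(no output)
```

View pics/topcrop.png

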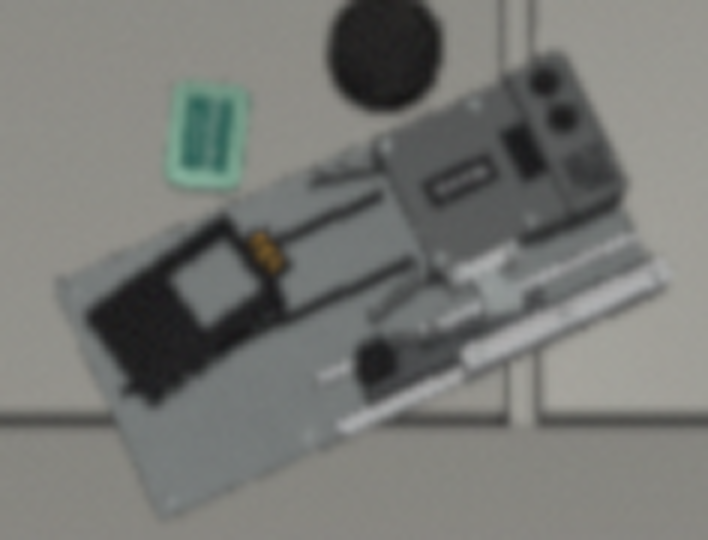

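```bash
python3 - <<'E'
from h import *
c=cam("top")
f=lambda u,v,z: ray(c,275+(u-2.5)/6,145+(v-2.5)/6,z)
A=f(60,285,.006);B=f(168,515,.006);C=f(665,275,.006)
print(A,B,C,np.linalg.norm(A-B),np.linalg.norm(C-B))
d=(C-B)[:2];print("yaw",np.arctan2(d[1],d[0]), np.arctan2((A-B)[1],(A-B)[0])-np.pi/2)
yaw=np.arctan2(d[1],d[0]);R=np.array([[np.cos(yaw),-np.sin(yaw)],[np.sin(yaw),np.cos(yaw)]])
O=B[:2]+R@[.2,.1];O2=A[:2]+R@[.2,-.055];print("origin",O,O2)
p=[f(u,v,.052) for u,v in((90,318),(155,400),(228,218),(285,310))]
for q in p: print("pack corner dock",R.T@(q[:2]-O))
m=np.mean(p,0);print(m, R.T@(m[:2]-O))
q=f(377,362,.068);print("tab",q,R.T@(q[:2]-O))
E
```

```text
[0.51300191 0.18777561 0.006     ] [0.37745507 0.12363828 0.006     ] [ 0.51886734 -0.16759958  0.006     ] 0.1499551348914931 0.32375441437434654
yaw -1.1187706029037008 -1.1288383602846308
origin [ 0.55476923 -0.01259567] [ 0.55088362 -0.01616059]
pack corner dock [-0.19214345  0.01554582]
pack corner dock [-0.17921079 -0.04329931]
pack corner dock [-0.09614344  0.03371476]
pack corner dock [-0.0902311  -0.02884241]
[0.48872106 0.11033397 0.052     ] [-0.1394322  -0.00572029]
tab [0.45658783 0.00420581 0.068     ] [-0.05799854 -0.08098177]
```

```bash
python3 - <<'E'
from h import *
s=status.read_state();print(np.round(s["tcp_rot"],3),s["eef_pos"])
c=optics.read_camera("wrist");print(np.round(c["mount"],3),c["fx"])
E
python3 -m handwheel '[{"x":0.4,"y":-0.4},{"x":0.6,"y":-0.8},{"x":0.7,"y":-1,"az":0.2},{"x":0.7,"y":-1,"az":0.4}]' 20
```

```text
[[-0.941  0.337 -0.   ]
 [ 0.337  0.941 -0.001]
 [-0.    -0.001 -1.   ]] [0.17686926 0.49401895 0.24981391]
[[-0.001  0.958  0.288  0.073]
 [ 1.     0.001 -0.     0.   ]
 [-0.     0.288 -0.958 -0.123]
 [ 0.     0.     0.     1.   ]] 276.01837332784964validation failed for argument at $[0]...
```

```bash
python3 -m handwheel '[{"x":0.3,"y":-0.4,"z":0,"ax":0,"ay":0,"az":-0.2,"fingers":1},{"x":0.6,"y":-0.7,"z":0,"ax":0,"ay":0,"az":-0.4,"fingers":1},{"x":0.8,"y":-1,"z":0,"ax":0,"ay":0,"az":-0.6,"fingers":1},{"x":0.8,"y":-1,"z":0,"ax":0,"ay":0,"az":-0.6,"fingers":1}]' 20
python3 -m handwheel '[{"x":0.3,"y":-0.4,"z":0,"ax":0,"ay":0,"az":-0.2,"fingers":1},{"x":0.6,"y":-0.7,"z":0,"ax":0,"ay":0,"az":-0.4,"fingers":1},{"x":0.8,"y":-1,"z":0,"ax":0,"ay":0,"az":-0.57,"fingers":1},{"x":0.8,"y":-1,"z":0,"ax":0,"ay":0,"az":-0.57,"fingers":1}]'
python3 -m handwheel '[{"x":0.3,"y":-0.4,"z":0,"ax":0,"ay":0,"az":0,"fingers":1},{"x":0.6,"y":-0.7,"z":0,"ax":0,"ay":0,"az":0,"fingers":1},{"x":0.8,"y":-1,"z":0,"ax":0,"ay":0,"az":0,"fingers":1},{"x":0.8,"y":-1,"z":0,"ax":0,"ay":0,"az":0,"fingers":1}]'
python3 -m handwheel '[{"x":0.2,"y":-0.2,"z":0,"ax":0,"ay":0,"az":0,"fingers":1},{"x":0.5,"y":-0.5,"z":0,"ax":0,"ay":0,"az":0,"fingers":1},{"x":0.5,"y":-0.5,"z":0,"ax":0,"ay":0,"az":0,"fingers":1},{"x":0.5,"y":-0.5,"z":0,"ax":0,"ay":0,"az":0,"fingers":1}]'
python3 - <<'E'
from h import *
c=cam("wrist","pics/w1.png");print(c["xyz"])
E
```

```text
time_s: 0.53
eef_pos: [0.2592, 0.3898, 0.2503]
tcp_rot: [[-0.785, 0.619, 0.001], [0.619, 0.785, -0.002], [-0.002, -0.002, -1.0]]
ft_force: [0.1, 0.5, -0.1]
gripper_width: 0.0854
time_s: 0.87
eef_pos: [0.3396, 0.29, 0.2503]
tcp_rot: [[-0.568, 0.823, 0.001], [0.823, 0.568, -0.002], [-0.002, -0.0, -1.0]]
ft_force: [0.3, 1.2, 0.2]
gripper_width: 0.0854
time_s: 1.2
eef_pos: [0.4199, 0.1902, 0.2501]
tcp_rot: [[-0.573, 0.819, 0.001], [0.819, 0.573, -0.001], [-0.002, 0.0, -1.0]]
ft_force: [-0.4, 0.2, 1.0]
gripper_width: 0.0854
time_s: 1.53
eef_pos: [0.4678, 0.1432, 0.2499]
tcp_rot: [[-0.574, 0.819, -0.001], [0.819, 0.574, -0.0], [0.0, -0.001, -1.0]]
ft_force: [0.3, 1.2, -0.0]
gripper_width: 0.0856
[0.42584651 0.20319372 0.3732787 ]
```

View pics/w1.png

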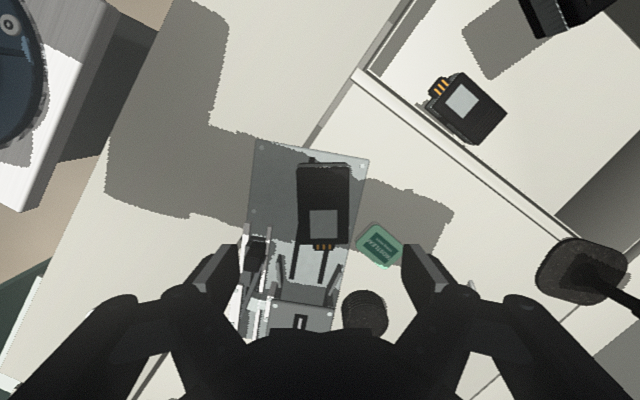

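```bash
python3 - <<'E'
import cv2
a=cv2.imread("pics/w1.png")[130:280,230:390]
a=cv2.convertScaleAbs(a,alpha=1.6,beta=15)
cv2.imwrite("pics/w1c.png",cv2.resize(a,None,fx=4,fy=4,interpolation=cv2.INTER_CUBIC))
E
```

```text
(no output)
```

View pics/w1c.png

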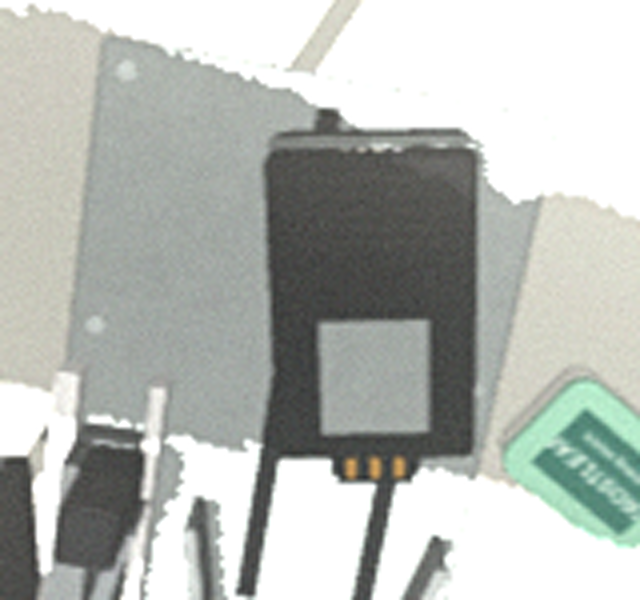

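```bash
python3 - <<'E'
from h import *
c=cam("wrist")
f=lambda u,v,z: ray(c,230+(u-1.5)/4,130+(v-1.5)/4,z)[:2]
a=lambda d:np.arctan2(d[1],d[0])
L=f(72,345,.006)-f(103,38,.006);Rr=f(483,470,.006)-f(542,197,.006);G=f(245,590,.006)-f(265,455,.006)
print("dock yaws",a(L),a(Rr),a(G))
p=[f(*q,.052) for q in((268,150),(475,150),(278,455),(473,452))]
print("sizes",np.linalg.norm(p[0]-p[1]),np.linalg.norm(p[0]-p[2]),np.linalg.norm(p[1]-p[3]),np.linalg.norm(p[2]-p[3]))
py=a(p[2]+p[3]-p[0]-p[1]);print("pack yaw",py,a(p[2]-p[0]),a(p[3]-p[1]),"ctr",np.mean(p,0))
O=np.array([.553,-.0145]);y=-1.12;R=np.array([[np.cos(y),-np.sin(y)],[np.sin(y),np.cos(y)]])
for n,q in dict(corner=f(103,38,.006),Redge=f(542,197,.006),tabrear=f(112,440,.068),g1=f(245,590,.006),g2=f(365,600,.006),ctr=np.mean(p,0)).items(): print(n,q,R.T@(q-O))
s=status.read_state();print(s["eef_pos"],a(np.array(s["tcp_rot"])[:2,1])-np.pi/2)
E
```

```text
dock yaws -1.126775555829373 -1.1209859339751849 -1.1168448691166317
sizes 0.06096229061245415 0.09881853301165047 0.09778034726913484 0.062416699842141675
pack yaw -0.9429317189557768 -0.9503272383788279 -0.9354576759310363 ctr [0.49085793 0.11642649]
corner [0.37405425 0.12916582] [-0.20727719 -0.09847647]
Redge [0.52419602 0.16954006] [-0.17820393  0.05425655]
tabrear [0.44710043 0.04076975] [-0.09588691 -0.07124019]
g1 [ 0.52567279 -0.01676512] [-0.00986715 -0.0255841 ]
g2 [0.56557074 0.00593017] [-0.01291235  0.020216  ]
ctr [0.49085793 0.11642649] [-0.1449212   0.00110827]
[0.46651558 0.14454384 0.25001   ] -0.9564901638011987
```

```bash
python3 -m handwheel '[{"x":0.04,"y":-0.02,"z":-0.4,"ax":0,"ay":0,"az":0.02,"fingers":1},{"x":0.04,"y":-0.02,"z":-0.8,"ax":0,"ay":0,"az":0.02,"fingers":1},{"x":0.04,"y":-0.02,"z":-1,"ax":0,"ay":0,"az":0.02,"fingers":1},{"x":0.04,"y":-0.02,"z":-1,"ax":0,"ay":0,"az":0.02,"fingers":1}]' 25
python3 -m handwheel '[{"x":0,"y":0,"z":-0.3,"ax":0,"ay":0,"az":0,"fingers":1},{"x":0,"y":0,"z":-0.6,"ax":0,"ay":0,"az":0,"fingers":1},{"x":0,"y":0,"z":-0.85,"ax":0,"ay":0,"az":0,"fingers":1},{"x":0,"y":0,"z":-0.97,"ax":0,"ay":0,"az":0,"fingers":1},{"x":0,"y":0,"z":-0.97,"ax":0,"ay":0,"az":0,"fingers":1}]' 25
python3 -m handwheel '[{"x":0,"y":0,"z":0,"ax":0,"ay":0,"az":0,"fingers":0.6},{"x":0,"y":0,"z":0,"ax":0,"ay":0,"az":0,"fingers":0.6},{"x":0,"y":0,"z":0,"ax":0,"ay":0,"az":0,"fingers":0.6},{"x":0,"y":0,"z":0,"ax":0,"ay":0,"az":0,"fingers":0.6},{"x":0,"y":0,"z":0,"ax":0,"ay":0,"az":0,"fingers":0.6}]' 25
python3 - <<'E'
from h import *
c=cam("wrist","pics/w2.png")
cam("top","pics/t2.png")
E
```

```text
time_s: 1.97
eef_pos: [0.4674, 0.1426, 0.1464]
tcp_rot: [[-0.587, 0.81, -0.007], [0.81, 0.587, -0.002], [0.003, -0.007, -1.0]]
ft_force: [-2.0, -0.5, 0.4]
gripper_width: 0.0853
time_s: 2.38
eef_pos: [0.4696, 0.1429, 0.0523]
tcp_rot: [[-0.586, 0.81, -0.003], [0.81, 0.586, -0.001], [0.001, -0.003, -1.0]]
ft_force: [-0.8, 0.6, -0.1]
gripper_width: 0.0853
time_s: 2.8
eef_pos: [0.472, 0.1431, 0.0552]
tcp_rot: [[-0.585, 0.811, 0.003], [0.811, 0.585, 0.002], [-0.0, 0.003, -1.0]]
ft_force: [-2.2, 2.3, 7.5]
gripper_width: 0.0632
```

View pics/w2.png

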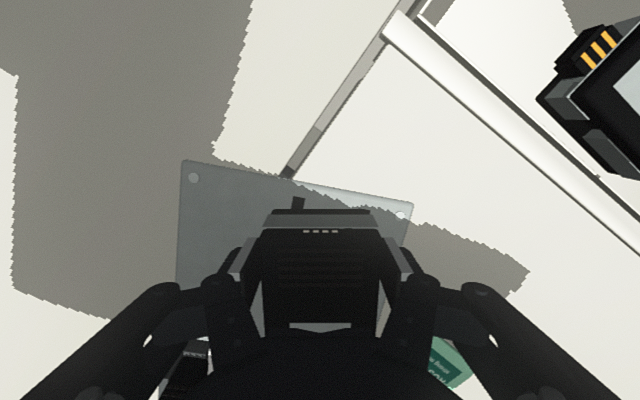

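```bash
python3 - <<'E'
from h import *
c=cam("wrist");s=status.read_state();a=lambda d:np.arctan2(d[1],d[0])
f=lambda u,v,z: ray(c,u,v,z)[:2]
l=f(182,160,.006);rr=f(414,203,.006)
print(l,rr,np.linalg.norm(l-rr),"yaw",a(rr-l)-np.pi/2, a(f(177,280,.006)-l))
y=-1.122;R=np.array([[np.cos(y),-np.sin(y)],[np.sin(y),np.cos(y)]])
print("O",l+R@[.2,.1],rr+R@[.2,-.055])
p=[f(u,v,.052) for u,v in((261,229),(379,229))];print("pack rear",p,np.linalg.norm(p[0]-p[1]),a(p[1]-p[0])-np.pi/2)
O=(l+R@[.2,.1]+rr+R@[.2,-.055])/2
print("rear mid dock",R.T@(np.mean(p,0)-O),"tcp dock",R.T@(np.array(s["eef_pos"])[:2]-O),s["eef_pos"],s["ft_force"],"tab",R.T@(f(195,352,.068)-O))
E
```

```text
[0.37547068 0.1294245 ] [0.51252729 0.19306519] 0.1511113843406309 yaw -1.1360824774526717 -1.1290640282255442
O [ 0.55234396 -0.00738136] [ 0.54975021 -0.01099228]
pack rear [array([0.4375027 , 0.14092943]), array([0.48508026, 0.17511075])] 0.05858316830060823 -0.9478056679102012
rear mid dock [-0.1895917  -0.00831914] tcp dock [-0.17151757 -0.00517639] [0.47196504 0.14309942 0.05517475] [-1.62516774  2.63852484  7.77007102] tab [-0.11964374 -0.05977728]
```

```bash
python3 -m handwheel '[{"x":0.02,"y":0.01,"z":0.01,"ax":0,"ay":0,"az":-0.17,"fingers":0.6},{"x":0.045,"y":0.022,"z":0.01,"ax":0,"ay":0,"az":-0.342,"fingers":0.6},{"x":0.045,"y":0.022,"z":0.01,"ax":0,"ay":0,"az":-0.342,"fingers":0.6}]'
python3 -m handwheel '[{"x":0.1,"y":-0.2,"z":0,"ax":0,"ay":0,"az":0,"fingers":0.6},{"x":0.19,"y":-0.4,"z":0,"ax":0,"ay":0,"az":0,"fingers":0.6},{"x":0.26,"y":-0.54,"z":0,"ax":0,"ay":0,"az":0,"fingers":0.6},{"x":0.26,"y":-0.54,"z":0,"ax":0,"ay":0,"az":0,"fingers":0.6}]'
python3 - <<'E'
from h import *
s=status.read_state();print(s["eef_pos"],s["ft_force"]);c=cam("wrist","pics/w3.png")
E
```

```text
time_s: 3.2
eef_pos: [0.4763, 0.1448, 0.0553]
tcp_rot: [[-0.428, 0.904, 0.002], [0.904, 0.428, 0.001], [-0.0, 0.002, -1.0]]
ft_force: [0.6, -0.7, -2.5]
gripper_width: 0.0629
time_s: 3.53
eef_pos: [0.5032, 0.0885, 0.0552]
tcp_rot: [[-0.432, 0.902, 0.002], [0.902, 0.432, -0.001], [-0.002, 0.002, -1.0]]
ft_force: [1.4, -2.6, 3.1]
gripper_width: 0.063
[0.50317323 0.08853653 0.05520788] [ 1.38273436 -2.55754788  3.06205567]
```

View pics/w3.png

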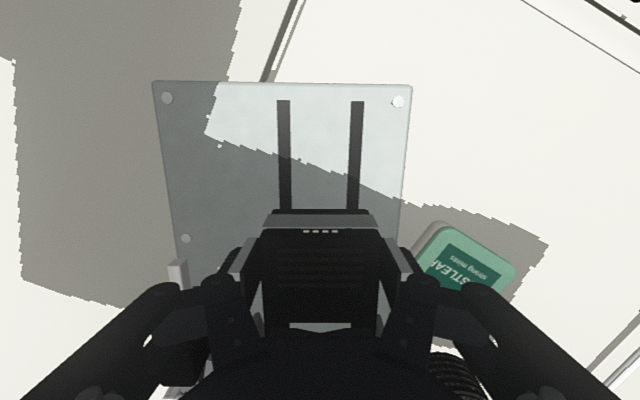

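```bash
python3 - <<'E'
from h import *
c=cam("wrist");s=status.read_state();a=lambda d:np.arctan2(d[1],d[0])
f=lambda u,v,z: ray(c,u,v,z)[:2]
l=f(152,81,.006);rr=f(412,86,.006)
print(np.linalg.norm(l-rr),"yaw",a(rr-l)-np.pi/2,"rails",a(f(286,208,.006)-f(283.5,101,.006)),a(f(354,208,.006)-f(357.5,101,.006)))
y=-1.124;R=np.array([[np.cos(y),-np.sin(y)],[np.sin(y),np.cos(y)]])
print("O",l+R@[.2,.1],rr+R@[.2,-.055]);O=(l+R@[.2,.1]+rr+R@[.2,-.055])/2
p=[f(u,v,.052) for u,v in((261,229),(379,229))]
print("rails y",[R.T@(f(u,v,.006)-O) for u,v in((284,101),(357,101))])
print("rear mid dock",R.T@(np.mean(p,0)-O),"tcp dock",R.T@(np.array(s["eef_pos"])[:2]-O))
E
```

```text
0.15088161969906566 yaw -1.1430874398364175 rails -1.1389203009426092 -1.1207152148365005
O [ 0.55242182 -0.00737243] [ 0.54992722 -0.01176085]
rails y [array([-0.19038977, -0.02197712]), array([-0.19033264,  0.02117028])]
rear mid dock [-0.12844949 -0.00088839] tcp dock [-0.11071303 -0.00092647]
```

```bash
python3 -m handwheel '[{"x":0.08,"y":-0.15,"z":0,"ax":0,"ay":0,"az":-0.005,"fingers":0.6},{"x":0.14,"y":-0.28,"z":0,"ax":0,"ay":0,"az":-0.005,"fingers":0.6},{"x":0.2,"y":-0.41,"z":0,"ax":0,"ay":0,"az":-0.005,"fingers":0.6},{"x":0.26,"y":-0.54,"z":0,"ax":0,"ay":0,"az":-0.005,"fingers":0.6},{"x":0.26,"y":-0.54,"z":0,"ax":0,"ay":0,"az":-0.005,"fingers":0.6}]'
```

```text
time_s: 4.05
eef_pos: [0.5266, 0.036, 0.0549]
tcp_rot: [[-0.43, 0.903, -0.002], [0.903, 0.43, 0.0], [0.001, -0.001, -1.0]]
ft_force: [-4.5, -5.7, 7.5]
gripper_width: 0.0633
```

```bash
python3 -m handwheel '[{"x":0.035,"y":-0.08,"z":0,"ax":0,"ay":0,"az":0,"fingers":0.6},{"x":0.08,"y":-0.16,"z":0,"ax":0,"ay":0,"az":0,"fingers":0.6},{"x":0.095,"y":-0.21,"z":0,"ax":0,"ay":0,"az":0,"fingers":0.6},{"x":0.095,"y":-0.21,"z":0,"ax":0,"ay":0,"az":0,"fingers":0.6}]'
python3 - <<'E'
from h import *
c=cam("wrist","pics/w4.png")
a=cam("top","pics/t4.png")["image"][140:235,270:395,::-1]
a=cv2.resize(a,None,fx=5,fy=5,interpolation=cv2.INTER_CUBIC)
b=cv2.resize(c["image"][150:400,60:640,::-1],None,fx=1,fy=1)
b=b[:,:580];w=np.zeros((250,625,3),np.uint8)
o=np.zeros((600,625,3),np.uint8);o[:350]=a[60:410];o[350:,:580]=b;cv2.imwrite("pics/m4.png",o)
E
```

```text
time_s: 4.38
eef_pos: [0.5355, 0.0163, 0.0549]
tcp_rot: [[-0.431, 0.903, -0.002], [0.903, 0.431, 0.001], [0.002, -0.001, -1.0]]
ft_force: [-6.4, 0.5, 7.8]
gripper_width: 0.0631
```

View pics/m4.png

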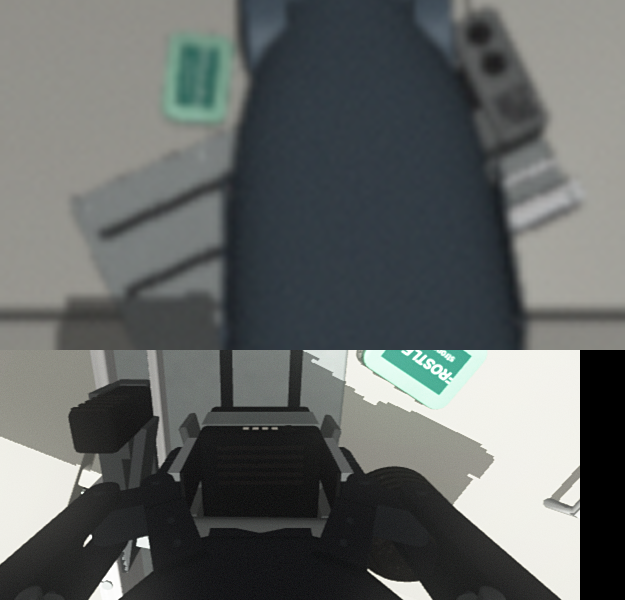

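```bash
python3 -m handwheel '[{"x":0.015,"y":-0.03,"z":0,"ax":0,"ay":0,"az":0,"fingers":0.6},{"x":0.03,"y":-0.06,"z":0,"ax":0,"ay":0,"az":0,"fingers":0.6},{"x":0.03,"y":-0.06,"z":0,"ax":0,"ay":0,"az":0,"fingers":0.6}]'
python3 -m handwheel '[{"x":0.013,"y":-0.027,"z":0,"ax":0,"ay":0,"az":0,"fingers":0.6},{"x":0.013,"y":-0.027,"z":0,"ax":0,"ay":0,"az":0,"fingers":0.6}]'
python3 -m handwheel '[{"x":0.013,"y":-0.027,"z":0,"ax":0,"ay":0,"az":0,"fingers":0.6},{"x":0.013,"y":-0.027,"z":0,"ax":0,"ay":0,"az":0,"fingers":0.6}]'
```

```text
time_s: 4.73
eef_pos: [0.5379, 0.0111, 0.0549]
tcp_rot: [[-0.431, 0.902, -0.003], [0.902, 0.431, 0.002], [0.003, -0.002, -1.0]]
ft_force: [-8.2, 4.3, 11.0]
gripper_width: 0.0634
time_s: 4.9
eef_pos: [0.5391, 0.0086, 0.0549]
tcp_rot: [[-0.431, 0.902, -0.003], [0.902, 0.431, 0.002], [0.004, -0.002, -1.0]]
ft_force: [-9.2, 4.3, 11.1]
gripper_width: 0.0631
time_s: 5.07
eef_pos: [0.5403, 0.0059, 0.0549]
tcp_rot: [[-0.431, 0.902, -0.003], [0.902, 0.431, 0.003], [0.004, -0.002, -1.0]]
ft_force: [-8.8, 5.2, 12.3]
gripper_width: 0.063
```

```bash
python3 -m handwheel '[{"x":0.005,"y":-0.031,"z":0,"ax":0,"ay":0,"az":0,"fingers":0.6},{"x":0.005,"y":-0.031,"z":0,"ax":0,"ay":0,"az":0,"fingers":0.6}]'
python3 -m handwheel '[{"x":0.013,"y":-0.027,"z":0,"ax":0,"ay":0,"az":0,"fingers":0.6},{"x":0.013,"y":-0.027,"z":0,"ax":0,"ay":0,"az":0,"fingers":0.6}]'
python3 -m handwheel '[{"x":0.013,"y":-0.027,"z":0,"ax":0,"ay":0,"az":0,"fingers":0.6},{"x":0.013,"y":-0.027,"z":0,"ax":0,"ay":0,"az":0,"fingers":0.6}]'
```

```text
time_s: 5.23
eef_pos: [0.5416, 0.0049, 0.0548]
tcp_rot: [[-0.433, 0.902, -0.002], [0.902, 0.433, 0.007], [0.007, 0.001, -1.0]]
ft_force: [-4.5, 17.2, 8.2]
gripper_width: 0.0634
time_s: 5.4
eef_pos: [0.5427, 0.0026, 0.0546]
tcp_rot: [[-0.433, 0.901, -0.002], [0.901, 0.433, 0.008], [0.008, 0.001, -1.0]]
ft_force: [-5.0, 18.4, 6.2]
gripper_width: 0.0632
time_s: 5.57
eef_pos: [0.544, 0.0001, 0.0544]
tcp_rot: [[-0.433, 0.901, -0.003], [0.901, 0.433, 0.008], [0.008, 0.001, -1.0]]
ft_force: [-4.4, 19.1, 4.7]
gripper_width: 0.0634
```

```bash
python3 - <<'E'
from h import *
c=cam("wrist","pics/w5.png")
w4=cv2.imread("pics/w4.png")[150:400,130:530];w5=c["image"][150:400,130:530,::-1]
cv2.imwrite("pics/m5.png",np.vstack([w4,w5]))
E
```

```text
(no output)
```

View pics/m5.png

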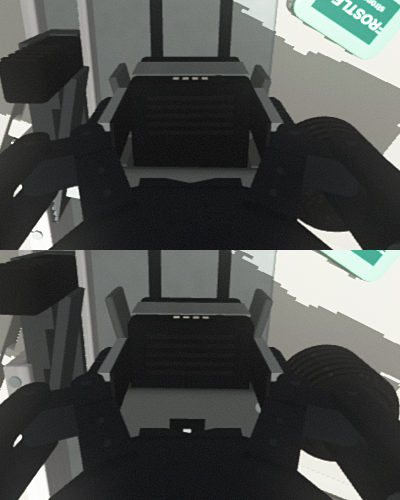

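```bash
python3 - <<'E'
from h import *
c=cam("wrist");s=status.read_state()
O=np.array([.5512,-.0096]);y=-1.128;R=np.array([[np.cos(y),-np.sin(y)],[np.sin(y),np.cos(y)]])
f=lambda u,v,z: R.T@(ray(c,u,v,z)[:2]-O)
print(f(316,217,.052),f(316,288,.0545),f(316,288,.062)); print("edge",f(250,217,.052),f(384,217,.052))
print("tcp",R.T@(np.array(s["eef_pos"])[:2]-O))
E
```

```text
[-0.03677949 -0.00439282] [ 0.00143009 -0.00434402] [-0.00374732 -0.0042555 ]
edge [-0.03665471 -0.03656784] [-0.03690816  0.02878683]
tcp [-0.01186673 -0.0023842 ]
```

```bash
python3 -m handwheel '[{"x":0,"y":0,"z":0,"ax":0,"ay":0,"az":0,"fingers":1},{"x":0,"y":0,"z":0,"ax":0,"ay":0,"az":0,"fingers":1},{"x":0,"y":0,"z":0.15,"ax":0,"ay":0,"az":0,"fingers":1},{"x":0,"y":0,"z":0.5,"ax":0,"ay":0,"az":0,"fingers":1},{"x":0,"y":0,"z":0.5,"ax":0,"ay":0,"az":0,"fingers":1}]'
python3 -m handwheel '[{"x":-0.13,"y":0.27,"z":0,"ax":0,"ay":0,"az":0,"fingers":0},{"x":-0.27,"y":0.57,"z":0,"ax":0,"ay":0,"az":0,"fingers":0},{"x":-0.27,"y":0.57,"z":0,"ax":0,"ay":0,"az":0,"fingers":0},{"x":-0.27,"y":0.57,"z":0,"ax":0,"ay":0,"az":0,"fingers":0},{"x":-0.27,"y":0.57,"z":0,"ax":0,"ay":0,"az":0,"fingers":0}]'
python3 -m handwheel '[{"x":0,"y":0,"z":0,"ax":0,"ay":0,"az":0,"fingers":0},{"x":0,"y":0,"z":0,"ax":0,"ay":0,"az":0,"fingers":0},{"x":0,"y":0,"z":0,"ax":0,"ay":0,"az":0,"fingers":0}]'
python3 - <<'E'
from h import *
cam("wrist","pics/w6.png");a=cam("scene","pics/s6.png")["image"][150:270,250:400,::-1]
b=cv2.imread("pics/w6.png")
o=np.zeros((600,640,3),np.uint8);o[:300]=b[100:];o[300:,:375]=cv2.resize(a,None,fx=2.5,fy=2.5,interpolation=cv2.INTER_CUBIC)
cv2.imwrite("pics/m6.png",o)
E
```

```text
time_s: 6.08
eef_pos: [0.5476, -0.0032, 0.1091]
tcp_rot: [[-0.431, 0.902, 0.006], [0.902, 0.431, 0.0], [-0.002, 0.005, -1.0]]
ft_force: [2.5, -0.2, 0.4]
gripper_width: 0.0853
time_s: 6.5
eef_pos: [0.5187, 0.0532, 0.1046]
tcp_rot: [[-0.431, 0.902, 0.001], [0.902, 0.431, -0.0], [-0.0, 0.001, -1.0]]
ft_force: [0.6, 0.3, 0.1]
gripper_width: 0.0255
time_s: 6.75
eef_pos: [0.5189, 0.052, 0.1042]
tcp_rot: [[-0.428, 0.904, -0.0], [0.904, 0.428, -0.0], [-0.0, -0.0, -1.0]]
ft_force: [0.6, -0.7, 0.1]
gripper_width: 0.0001
```

View pics/m6.png

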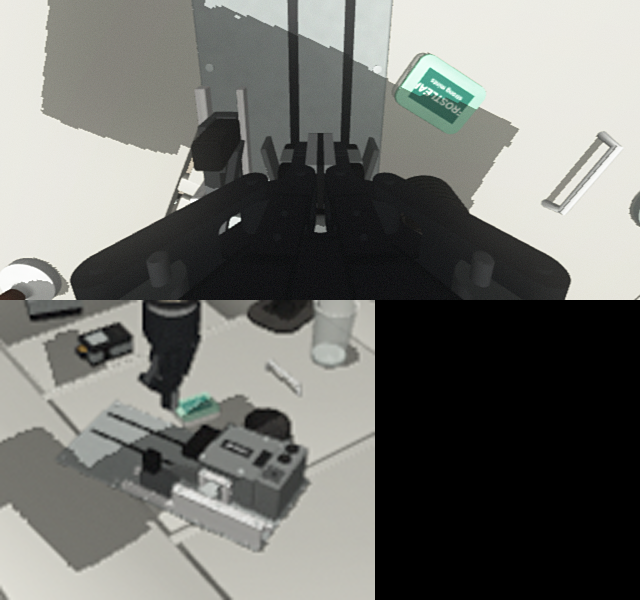

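```bash
python3 -m handwheel '[{"x":0,"y":0,"z":-0.3,"ax":0,"ay":0,"az":0,"fingers":0},{"x":0,"y":0,"z":-0.6,"ax":0,"ay":0,"az":0,"fingers":0},{"x":0,"y":0,"z":-0.6,"ax":0,"ay":0,"az":0,"fingers":0}]'
python3 -m handwheel '[{"x":0.04,"y":-0.09,"z":0,"ax":0,"ay":0,"az":0,"fingers":0},{"x":0.08,"y":-0.16,"z":0,"ax":0,"ay":0,"az":0,"fingers":0},{"x":0.08,"y":-0.16,"z":0,"ax":0,"ay":0,"az":0,"fingers":0}]'
python3 -m handwheel '[{"x":0.013,"y":-0.027,"z":0,"ax":0,"ay":0,"az":0,"fingers":0},{"x":0.013,"y":-0.027,"z":0,"ax":0,"ay":0,"az":0,"fingers":0}]'
python3 -m handwheel '[{"x":0.013,"y":-0.027,"z":0,"ax":0,"ay":0,"az":0,"fingers":0},{"x":0.013,"y":-0.027,"z":0,"ax":0,"ay":0,"az":0,"fingers":0}]'
```

```text
time_s: 7.1
eef_pos: [0.5158, 0.0519, 0.0402]
tcp_rot: [[-0.428, 0.904, -0.007], [0.904, 0.428, -0.001], [0.002, -0.006, -1.0]]
ft_force: [-1.2, -1.1, -0.6]
gripper_width: 0.0002
time_s: 7.35
eef_pos: [0.5289, 0.0351, 0.0459]
tcp_rot: [[-0.428, 0.904, 0.003], [0.904, 0.428, -0.0], [-0.002, 0.003, -1.0]]
ft_force: [0.3, -0.9, -0.2]
gripper_width: -0.0
time_s: 7.52
eef_pos: [0.529, 0.0333, 0.0454]
tcp_rot: [[-0.428, 0.904, 0.002], [0.904, 0.428, -0.0], [-0.001, 0.002, -1.0]]
ft_force: [0.1, -0.4, -0.1]
gripper_width: -0.0002
time_s: 7.68
eef_pos: [0.5296, 0.0309, 0.0448]
tcp_rot: [[-0.429, 0.903, 0.001], [0.903, 0.429, -0.0], [-0.0, 0.001, -1.0]]
ft_force: [0.8, 0.3, 0.5]
gripper_width: 0.0004
```

```bash
for i in 1; do python3 -m handwheel '[{"x":0.013,"y":-0.027,"z":0,"ax":0,"ay":0,"az":0,"fingers":0},{"x":0.013,"y":-0.027,"z":0,"ax":0,"ay":0,"az":0,"fingers":0}]'; done
python3 -m handwheel '[{"x":0.013,"y":-0.027,"z":0,"ax":0,"ay":0,"az":0,"fingers":0},{"x":0.013,"y":-0.027,"z":0,"ax":0,"ay":0,"az":0,"fingers":0}]'
python3 -m handwheel '[{"x":0.009,"y":-0.018,"z":0,"ax":0,"ay":0,"az":0,"fingers":0},{"x":0.009,"y":-0.018,"z":0,"ax":0,"ay":0,"az":0,"fingers":0}]'
```

```text
time_s: 7.85
eef_pos: [0.5299, 0.0301, 0.0446]
tcp_rot: [[-0.43, 0.903, -0.001], [0.903, 0.43, 0.004], [0.004, 0.001, -1.0]]
ft_force: [-4.6, 9.0, 7.5]
gripper_width: -0.0003
time_s: 8.02
eef_pos: [0.5301, 0.03, 0.0447]
tcp_rot: [[-0.432, 0.902, -0.003], [0.902, 0.432, 0.01], [0.01, 0.001, -1.0]]
ft_force: [-8.1, 23.6, 10.3]
gripper_width: -0.0001
time_s: 8.18
eef_pos: [0.5301, 0.0299, 0.0447]
tcp_rot: [[-0.433, 0.901, -0.004], [0.901, 0.433, 0.013], [0.014, 0.002, -1.0]]
ft_force: [-12.2, 33.5, 12.8]
gripper_width: -0.0001
```

```bash
python3 -m handwheel '[{"x":-0.14,"y":0.3,"z":0,"ax":0,"ay":0,"az":0,"fingers":0},{"x":-0.29,"y":0.6,"z":0.06,"ax":0,"ay":0,"az":0,"fingers":0},{"x":-0.62,"y":0.45,"z":0.06,"ax":0,"ay":0,"az":0,"fingers":0},{"x":-0.96,"y":0.285,"z":0.06,"ax":0,"ay":0,"az":0,"fingers":0},{"x":-0.96,"y":0.285,"z":0.06,"ax":0,"ay":0,"az":0,"fingers":0}]'
python3 -m handwheel '[{"x":0,"y":0,"z":0,"ax":0,"ay":0,"az":0,"fingers":0}]'
python3 - <<'E'
from h import *
c=cam("wrist","pics/w7.png");s=status.read_state()
O=np.array([.5512,-.0096])+(-.002)*np.array([.903,.43]);y=-1.126;R=np.array([[np.cos(y),-np.sin(y)],[np.sin(y),np.cos(y)]])
print(R.T@(np.array(s["eef_pos"])[:2]-O),s["ft_force"])
E
```

```text
time_s: 8.6
eef_pos: [0.4284, 0.0512, 0.0492]
tcp_rot: [[-0.43, 0.903, -0.009], [0.903, 0.43, -0.002], [0.002, -0.009, -1.0]]
ft_force: [-1.8, -0.6, -0.7]
gripper_width: -0.0003
time_s: 8.68
eef_pos: [0.4348, 0.0522, 0.0504]
tcp_rot: [[-0.429, 0.903, -0.001], [0.903, 0.429, -0.0], [0.0, -0.001, -1.0]]
ft_force: [0.2, 0.0, 1.1]
gripper_width: 0.0003
[-0.1051651  -0.07448245] [ 0.55532038 -0.35247728 -0.25107539]
```

View pics/w7.png

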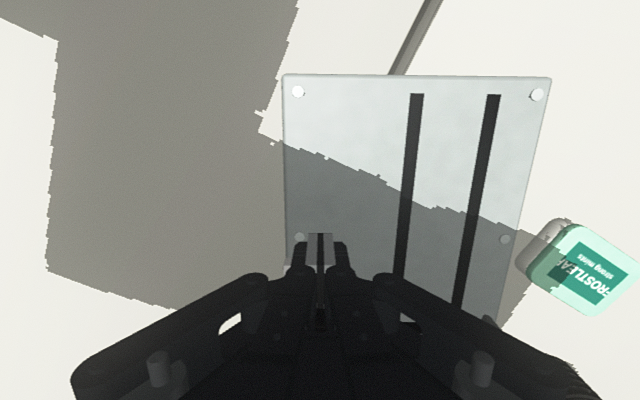

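```bash
python3 -m handwheel '[{"x":0.08,"y":-0.12,"z":0,"ax":0,"ay":0,"az":0,"fingers":0},{"x":0.14,"y":-0.25,"z":0,"ax":0,"ay":0,"az":0,"fingers":0},{"x":0.19,"y":-0.35,"z":0,"ax":0,"ay":0,"az":0,"fingers":0},{"x":0.19,"y":-0.35,"z":0,"ax":0,"ay":0,"az":0,"fingers":0}]'
python3 -m handwheel '[{"x":0.04,"y":-0.08,"z":0,"ax":0,"ay":0,"az":0,"fingers":0},{"x":0.08,"y":-0.17,"z":0,"ax":0,"ay":0,"az":0,"fingers":0},{"x":0.1,"y":-0.2,"z":0,"ax":0,"ay":0,"az":0,"fingers":0},{"x":0.1,"y":-0.2,"z":0,"ax":0,"ay":0,"az":0,"fingers":0}]'
```

```text
time_s: 9.07
eef_pos: [0.4579, 0.0163, 0.0505]
tcp_rot: [[-0.427, 0.904, 0.002], [0.904, 0.427, -0.0], [-0.001, 0.001, -1.0]]
ft_force: [1.3, -0.7, 0.0]
gripper_width: -0.0001
time_s: 9.4
eef_pos: [0.4663, -0.0033, 0.0502]
tcp_rot: [[-0.428, 0.904, 0.0], [0.904, 0.428, -0.0], [-0.001, -0.0, -1.0]]
ft_force: [0.0, -1.0, -0.0]
gripper_width: -0.0003
```

```bash
python3 -m handwheel '[{"x":0.03,"y":-0.06,"z":0,"ax":0,"ay":0,"az":0,"fingers":0},{"x":0.043,"y":-0.09,"z":0,"ax":0,"ay":0,"az":0,"fingers":0}]'
python3 -m handwheel '[{"x":0.02,"y":-0.04,"z":0,"ax":0,"ay":0,"az":0,"fingers":0},{"x":0.03,"y":-0.065,"z":0,"ax":0,"ay":0,"az":0,"fingers":0}]'
python3 - <<'E'
from h import *
cam("wrist","pics/w8.png");a=cam("scene","pics/s8.png")["image"][170:270,250:400,::-1]
b=cv2.imread("pics/w8.png")
o=np.zeros((600,640,3),np.uint8);o[:250]=b[150:];o[250:,:525]=cv2.resize(a,None,fx=3.5,fy=3.5,interpolation=cv2.INTER_CUBIC)
cv2.imwrite("pics/m8.png",o)
E
```

```text
time_s: 9.57
eef_pos: [0.47, -0.0119, 0.0502]
tcp_rot: [[-0.429, 0.903, -0.0], [0.903, 0.429, -0.0], [0.0, -0.0, -1.0]]
ft_force: [-2.5, 1.9, -0.6]
gripper_width: 0.0
time_s: 9.73
eef_pos: [0.4731, -0.0184, 0.0502]
tcp_rot: [[-0.429, 0.903, -0.0], [0.903, 0.429, -0.0], [0.0, -0.0, -1.0]]
ft_force: [-1.2, 0.7, -0.3]
gripper_width: 0.0
```

View pics/m8.png

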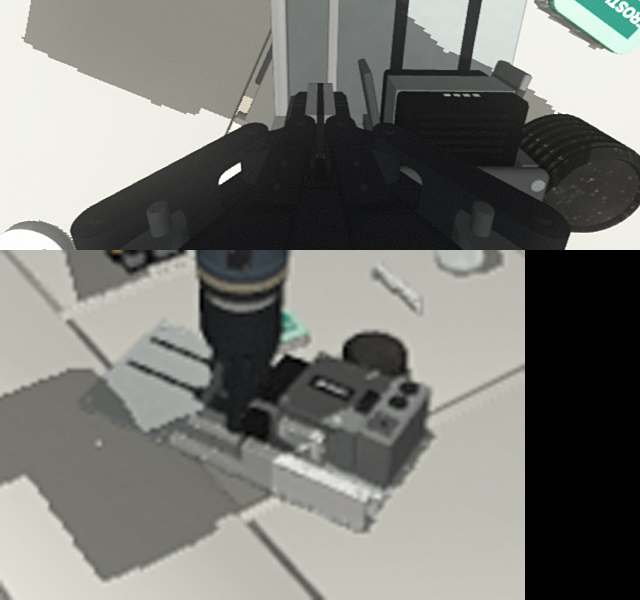

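```bash
python3 -m handwheel '[{"x":0.013,"y":-0.027,"z":0,"ax":0,"ay":0,"az":0,"fingers":0},{"x":0.013,"y":-0.027,"z":0,"ax":0,"ay":0,"az":0,"fingers":0}]'
python3 -m handwheel '[{"x":0.009,"y":-0.018,"z":0,"ax":0,"ay":0,"az":0,"fingers":0},{"x":0.009,"y":-0.018,"z":0,"ax":0,"ay":0,"az":0,"fingers":0}]'
python3 -m handwheel '[{"x":0.009,"y":-0.018,"z":0,"ax":0,"ay":0,"az":0,"fingers":0},{"x":0.009,"y":-0.018,"z":0,"ax":0,"ay":0,"az":0,"fingers":0}]'
```

```text
time_s: 10.0
eef_pos: [0.4745, -0.021, 0.0503]
tcp_rot: [[-0.429, 0.903, 0.0], [0.903, 0.429, -0.0], [-0.0, 0.0, -1.0]]
ft_force: [-0.1, 0.2, 0.2]
gripper_width: 0.0001
time_s: 10.17
eef_pos: [0.4753, -0.0227, 0.0503]
tcp_rot: [[-0.429, 0.903, -0.0], [0.903, 0.429, -0.0], [0.0, -0.0, -1.0]]
ft_force: [-1.4, 1.0, 0.7]
gripper_width: 0.0001
time_s: 10.33
eef_pos: [0.4762, -0.0245, 0.0503]
tcp_rot: [[-0.429, 0.903, -0.0], [0.903, 0.429, -0.0], [-0.0, -0.0, -1.0]]
ft_force: [-1.3, 1.1, 0.9]
gripper_width: 0.0001
```

```bash
python3 -m handwheel '[{"x":0.009,"y":-0.018,"z":0,"ax":0,"ay":0,"az":0,"fingers":0},{"x":0.009,"y":-0.018,"z":0,"ax":0,"ay":0,"az":0,"fingers":0}]'
python3 -m handwheel '[{"x":0.009,"y":-0.018,"z":0,"ax":0,"ay":0,"az":0,"fingers":0},{"x":0.009,"y":-0.018,"z":0,"ax":0,"ay":0,"az":0,"fingers":0}]'
python3 -m handwheel '[{"x":0.009,"y":-0.018,"z":0,"ax":0,"ay":0,"az":0,"fingers":0},{"x":0.009,"y":-0.018,"z":0,"ax":0,"ay":0,"az":0,"fingers":0}]'
```

```text
time_s: 10.5
eef_pos: [0.4771, -0.0264, 0.0503]
tcp_rot: [[-0.429, 0.903, -0.0], [0.903, 0.429, -0.0], [-0.0, -0.0, -1.0]]
ft_force: [-1.3, 1.1, 1.3]
gripper_width: 0.0001
time_s: 10.67
eef_pos: [0.4781, -0.0282, 0.0502]
tcp_rot: [[-0.429, 0.903, -0.0], [0.903, 0.429, -0.0], [-0.0, -0.0, -1.0]]
ft_force: [-1.8, 0.5, -0.1]
gripper_width: 0.0006
time_s: 10.83
eef_pos: [0.479, -0.03, 0.0503]
tcp_rot: [[-0.429, 0.903, -0.0], [0.903, 0.429, -0.0], [-0.0, -0.0, -1.0]]
ft_force: [-1.3, 0.8, 0.3]
gripper_width: 0.0001
```

```bash
python3 -m handwheel '[{"x":0.013,"y":-0.027,"z":0,"ax":0,"ay":0,"az":0,"fingers":0},{"x":0.013,"y":-0.027,"z":0,"ax":0,"ay":0,"az":0,"fingers":0}]'
python3 -m handwheel '[{"x":0.009,"y":-0.018,"z":0,"ax":0,"ay":0,"az":0,"fingers":0},{"x":0.009,"y":-0.018,"z":0,"ax":0,"ay":0,"az":0,"fingers":0}]'
python3 -m handwheel '[{"x":0.009,"y":-0.018,"z":0,"ax":0,"ay":0,"az":0,"fingers":0},{"x":0.009,"y":-0.018,"z":0,"ax":0,"ay":0,"az":0,"fingers":0}]'
```

```text
time_s: 11.0
eef_pos: [0.4805, -0.0329, 0.0503]
tcp_rot: [[-0.429, 0.903, 0.0], [0.903, 0.429, -0.0], [-0.0, 0.0, -1.0]]
ft_force: [-1.6, 1.3, 0.8]
gripper_width: -0.0001
time_s: 11.17
eef_pos: [0.4811, -0.0342, 0.0503]
tcp_rot: [[-0.429, 0.903, -0.0], [0.903, 0.429, 0.001], [0.001, 0.0, -1.0]]
ft_force: [-2.1, 2.2, 0.7]
gripper_width: -0.0
time_s: 11.33
eef_pos: [0.4811, -0.0345, 0.0503]
tcp_rot: [[-0.43, 0.903, -0.002], [0.903, 0.43, 0.004], [0.004, 0.0, -1.0]]
ft_force: [-4.9, 11.4, 5.5]
gripper_width: -0.0
```

```bash
python3 -m handwheel '[{"x":0.008,"y":-0.017,"z":0,"ax":0,"ay":0,"az":0,"fingers":0},{"x":0.008,"y":-0.017,"z":0,"ax":0,"ay":0,"az":0,"fingers":0},{"x":0.008,"y":-0.017,"z":0,"ax":0,"ay":0,"az":0,"fingers":0}]'
```

```text
time_s: 11.58
eef_pos: [0.4812, -0.0348, 0.0503]
tcp_rot: [[-0.431, 0.902, -0.002], [0.902, 0.431, 0.007], [0.007, 0.001, -1.0]]
ft_force: [-7.9, 20.7, 9.1]
gripper_width: -0.0003
```

```bash
python3 -m handwheel '[{"x":-0.13,"y":0.27,"z":0,"ax":0,"ay":0,"az":0,"fingers":0},{"x":-0.26,"y":0.54,"z":0.2,"ax":0,"ay":0,"az":0,"fingers":0},{"x":-0.26,"y":0.54,"z":0.6,"ax":0,"ay":0,"az":0,"fingers":0},{"x":-0.26,"y":0.54,"z":1,"ax":0,"ay":0,"az":0,"fingers":0},{"x":-0.26,"y":0.54,"z":1,"ax":0,"ay":0,"az":0,"fingers":0}]'
python3 -m handwheel '[{"x":-0.15,"y":0.32,"z":0.3,"ax":0,"ay":0,"az":0,"fingers":0},{"x":-0.3,"y":0.6,"z":0.6,"ax":0,"ay":0,"az":0,"fingers":0},{"x":-0.3,"y":0.6,"z":0.6,"ax":0,"ay":0,"az":0,"fingers":0}]'
python3 - <<'E'
from h import *
c=cam("wrist","pics/w9.png");s=status.read_state();print(s["eef_pos"])
O=np.array([.5512,-.0096])+(-.002)*np.array([.903,.43])
d=np.array([.43,-.903]);n=np.array([.903,.43])
P=lambda x,y,z: tuple(np.round(proj(c,[*(O+d*x+n*y),z])).tolist())
for k,v in dict(tailtop=(0,-.074,.068),mouth=(0,0,.062),rear=(-.034,0,.052)).items(): print(k,P(*v))
b=c["image"][:,:,::-1][200:400,200:420];cv2.imwrite("pics/m9.png",cv2.convertScaleAbs(cv2.resize(b,None,fx=3,fy=3,interpolation=cv2.INTER_CUBIC),alpha=1.5,beta=10))
E
```

```text
time_s: 12.0
eef_pos: [0.4605, 0.0166, 0.1569]
tcp_rot: [[-0.43, 0.903, 0.01], [0.903, 0.43, -0.0], [-0.005, 0.009, -1.0]]
ft_force: [1.6, -0.4, -1.1]
gripper_width: 0.0
time_s: 12.25
eef_pos: [0.4273, 0.0785, 0.2144]
tcp_rot: [[-0.43, 0.903, 0.006], [0.903, 0.43, 0.001], [-0.001, 0.006, -1.0]]
ft_force: [0.1, 0.4, 0.8]
gripper_width: -0.0004
[0.42770411 0.07806087 0.21350191]
tailtop (318.0, 300.0)
mouth (381.0, 297.0)
rear (381.0, 266.0)
```

```bash
python3 -m handwheel '[{"x":0.036,"y":0.017,"z":-0.4,"ax":0,"ay":0,"az":0,"fingers":0},{"x":0.036,"y":0.017,"z":-0.8,"ax":0,"ay":0,"az":0,"fingers":0},{"x":0.036,"y":0.017,"z":-1,"ax":0,"ay":0,"az":0,"fingers":0},{"x":0.036,"y":0.017,"z":-1,"ax":0,"ay":0,"az":0,"fingers":0}]'
python3 -m handwheel '[{"x":0,"y":0,"z":-0.4,"ax":0,"ay":0,"az":0,"fingers":0},{"x":0,"y":0,"z":-0.63,"ax":0,"ay":0,"az":0,"fingers":0},{"x":0.14,"y":-0.3,"z":-0.63,"ax":0,"ay":0,"az":0,"fingers":0},{"x":0.34,"y":-0.72,"z":-0.63,"ax":0,"ay":0,"az":0,"fingers":0},{"x":0.34,"y":-0.72,"z":-0.63,"ax":0,"ay":0,"az":0,"fingers":0}]'
python3 -m handwheel '[{"x":0.05,"y":-0.1,"z":0,"ax":0,"ay":0,"az":0,"fingers":0},{"x":0.1,"y":-0.21,"z":0,"ax":0,"ay":0,"az":0,"fingers":0},{"x":0.1,"y":-0.21,"z":0,"ax":0,"ay":0,"az":0,"fingers":0}]'
python3 - <<'E'
import numpy as np
from station import status
p=status.read_state()["eef_pos"];v=np.array(p[:2])-[.5494,-.0105];print(p,"x",v@[.43,-.903],"y",v@[.903,.43])
v=np.array([.4812,-.0348])-[.5494,-.0105];print("jam x",v@[.43,-.903])
E
```

```text
time_s: 12.63
eef_pos: [0.4278, 0.0768, 0.106]
tcp_rot: [[-0.429, 0.903, -0.007], [0.903, 0.429, -0.002], [0.001, -0.007, -1.0]]
ft_force: [-0.1, -0.8, -0.4]
gripper_width: -0.0001
time_s: 13.05
eef_pos: [0.4681, 0.0015, 0.048]
tcp_rot: [[-0.427, 0.904, 0.003], [0.904, 0.427, -0.002], [-0.003, 0.002, -1.0]]
ft_force: [1.1, 0.4, 0.1]
gripper_width: 0.0001
time_s: 13.3
eef_pos: [0.4759, -0.0167, 0.0479]
tcp_rot: [[-0.428, 0.904, 0.002], [0.904, 0.428, -0.001], [-0.001, 0.001, -1.0]]
ft_force: [0.5, 0.6, 0.3]
gripper_width: 0.0003
[ 0.47589044 -0.01668782  0.04788905] x -0.026021504982332692 y -0.06903989283667025
jam x -0.007383099999999995
```

```bash
python3 -m handwheel '[{"x":0.03,"y":-0.07,"z":0,"ax":0,"ay":0,"az":0,"fingers":0},{"x":0.065,"y":-0.135,"z":0,"ax":0,"ay":0,"az":0,"fingers":0},{"x":0.065,"y":-0.135,"z":0,"ax":0,"ay":0,"az":0,"fingers":0}]'
python3 -m handwheel '[{"x":0.013,"y":-0.027,"z":0,"ax":0,"ay":0,"az":0,"fingers":0},{"x":0.013,"y":-0.027,"z":0,"ax":0,"ay":0,"az":0,"fingers":0}]'
python3 -m handwheel '[{"x":0.013,"y":-0.027,"z":0,"ax":0,"ay":0,"az":0,"fingers":0},{"x":0.013,"y":-0.027,"z":0,"ax":0,"ay":0,"az":0,"fingers":0}]'
python3 - <<'E'
import numpy as np
from station import status
p=status.read_state()["eef_pos"];v=np.array(p[:2])-[.5494,-.0105];print(p,"x",v@[.43,-.903],"y",v@[.903,.43])
E
```

```text
time_s: 13.55
eef_pos: [0.4816, -0.0291, 0.0475]
tcp_rot: [[-0.429, 0.903, 0.001], [0.903, 0.429, -0.0], [-0.001, 0.001, -1.0]]
ft_force: [0.2, -0.4, -0.1]
gripper_width: 0.0001
time_s: 13.72
eef_pos: [0.4823, -0.0313, 0.0473]
tcp_rot: [[-0.429, 0.903, 0.0], [0.903, 0.429, -0.0], [-0.0, -0.0, -1.0]]
ft_force: [1.0, 0.5, -0.8]
gripper_width: 0.0004
time_s: 13.88
eef_pos: [0.4827, -0.0329, 0.0471]
tcp_rot: [[-0.43, 0.903, -0.002], [0.903, 0.43, 0.002], [0.003, -0.0, -1.0]]
ft_force: [-1.8, 6.6, 0.2]
gripper_width: -0.0001
[ 0.48266162 -0.03287452  0.04710726] x -0.008493314938360799 y -0.06988579753125673
```

```bash
python3 -m handwheel '[{"x":0.013,"y":-0.027,"z":0,"ax":0,"ay":0,"az":0,"fingers":0},{"x":0.013,"y":-0.027,"z":0,"ax":0,"ay":0,"az":0,"fingers":0},{"x":0.013,"y":-0.027,"z":0,"ax":0,"ay":0,"az":0,"fingers":0}]'
python3 -m handwheel '[{"x":-0.13,"y":0.27,"z":0,"ax":0,"ay":0,"az":0,"fingers":0},{"x":-0.26,"y":0.54,"z":0.2,"ax":0,"ay":0,"az":0,"fingers":0},{"x":-0.26,"y":0.54,"z":0.6,"ax":0,"ay":0,"az":0,"fingers":0},{"x":-0.26,"y":0.54,"z":1,"ax":0,"ay":0,"az":0,"fingers":0},{"x":-0.26,"y":0.54,"z":1,"ax":0,"ay":0,"az":0,"fingers":0}]'
python3 -m handwheel '[{"x":-0.3,"y":0.4,"z":0.3,"ax":0,"ay":0,"az":0,"fingers":0},{"x":-0.6,"y":0.8,"z":0.6,"ax":0,"ay":0,"az":0,"fingers":0},{"x":-0.6,"y":0.8,"z":0.8,"ax":0,"ay":0,"az":0,"fingers":0},{"x":-0.6,"y":0.8,"z":0.8,"ax":0,"ay":0,"az":0,"fingers":0}]'
python3 - <<'E'
from h import *
c=cam("scene");O=np.array([.5494,-.0105]);d=np.array([.43,-.903]);n=np.array([.903,.43])
a=c["image"].astype(int).sum(2)
# brightness along dock x on pack top (y=0,z=.052) and along tab top (y=-.074,z=.068)
for y,z,xs in((0.015,.052,range(-50,12,4)),(-.074,.068,range(-24,44,4))):
    o=[]
    for x in xs:
        u,v=proj(c,[*(O+d*x/1000+n*y),z]);o.append((x,int(a[int(round(v)),int(round(u))])))
    print(o)
E
```

```text
time_s: 14.13
eef_pos: [0.4827, -0.0335, 0.047]
tcp_rot: [[-0.431, 0.902, -0.003], [0.902, 0.431, 0.007], [0.008, -0.0, -1.0]]
ft_force: [-6.4, 18.4, 5.8]
gripper_width: -0.0002
time_s: 14.55
eef_pos: [0.4616, 0.0182, 0.1536]
tcp_rot: [[-0.43, 0.903, 0.009], [0.903, 0.43, 0.0], [-0.004, 0.008, -1.0]]
ft_force: [1.9, -0.3, 0.1]
gripper_width: 0.0002
time_s: 14.88
eef_pos: [0.3979, 0.0998, 0.2316]
tcp_rot: [[-0.431, 0.902, 0.004], [0.902, 0.431, 0.002], [-0.0, 0.005, -1.0]]
ft_force: [1.8, -0.2, 0.6]
gripper_width: 0.0
[(-50, 443), (-46, 436), (-42, 382), (-38, 364), (-34, 322), (-30, 269), (-26, 122), (-22, 97), (-18, 113), (-14, 105), (-10, 113), (-6, 101), (-2, 190), (2, 321), (6, 369), (10, 346)]
[(-24, 292), (-20, 461), (-16, 470), (-12, 445), (-8, 341), (-4, 299), (0, 321), (4, 342), (8, 114), (12, 99), (16, 87), (20, 93), (24, 60), (28, 274), (32, 544), (36, 639), (40, 634)]
```

```bash
python3 -c "
from station import job
print(job.close_job())"
```

```text
the job is handed in; nothing more can be done
None
```

The pack is in the bay and the wedge is jammed behind the keeper bar. I handed the job in at about 15 s, with the arm clear of everything. The hand-in reports no verdict.

**Pack:** I gripped the middle-sized pack, turned it about 10° square, and slid it in. I then pushed it from behind with closed fingers. It stopped hard at about 35 N, with its rear face at about x = −34 mm, which is the fully-home position.

**Wedge:** I drove it by its tab at 1–2 N until it stopped hard, and pushed on to 22 N. A second push, 3 mm to one side, stopped within about 1 mm of the same place and held to 19 N. So the stop was the jam, and the wedge had stayed put.

**Last checks:**
- **Positions:** Brightness samples from the scene camera put the pack's edge at the expected place. They put the wedge's tail at about +5 mm, while the push contact suggested +3 mm. Both are close to the far end of the expected jam range of −14 to +5 mm.
- **Not seen directly:** The last close-up of the lock was refused because the 12-picture limit was reached. That leaves the bar's nose in the pocket inferred from the forces and positions.
- **Axial slip:** The fingers slipped about 6 mm on the pack during the gripped insertion. The push from behind was there to make up for that.
- **Loose items:** I did not measure the surrounding items at the end. No unexpected contact force showed during the moves, and those in view in the later pictures looked undisturbed.

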